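# Show a sample ball to the inspection camera from two sides

### The arm

A 6-joint arm with a two-finger parallel gripper is mounted at the origin on the work surface. World frame = base frame: x ahead of the robot, y to its left, z up, the work surface at z = 0. Lengths are in m, angles in rad, forces in N, time in s.
With the tool pointing down it reaches from about 0.35 to 0.775 m from the base axis. Payload 7.3 kg.
Tool frame: the origin (TCP) lies between the finger pads; the fingertips stand 8 mm ahead of it and the grasp point (between the pads) lies 11 mm behind it (robot.nose_length is the distance from the TCP to the fingertips, in m); z points along the fingers, y is the line along which they close (so a half turn about z gives the same grasp; the last joint's range is limited). The gripper opens to 92 mm and grips with 3 to 60 N. Pads are 19 mm wide; open, the fingers measure 130 mm over their backs; the gripper's body (75 mm by 190 mm) begins 47 mm behind the grasp point.
Start: joints at [0.97, 0.342, 1.524, -0, 1.275, -0.146], TCP at [0.231, 0.472, 0.208] pointing down, gripper open.
Joint ranges: [-2.53, 2.53], [-0.77, 2.02], [0.04, 2.7], [-1, 4.14], [0.28, 2.66], [-3.11, 3.11]. Speed limits (rad/s): [2.57, 2.57, 3.14, 3.14, 3.14, 3.14].

### API

Orientations are given as [roll, pitch, yaw] about the fixed x, y, z axes, in that order (R = Rz(yaw) Ry(pitch) Rx(roll)).
In Python, from cell import robot gives the robot as it stands. The module is installed in compiled form; this text tells all that it offers.
- The arm moves only by the shell command python3 -m jog 'ROWS' [FORCE]. ROWS is JSON, a list that holds one entry, the list of rows, each a list of 5 numbers: the gripper's target within -1 to 1 (fully open at 1, half-way at 0, shut at -1), then the shift along the tool's x, y, z in m, then the turn about the tool's z in rad. A call has 1 to 5 rows; each row is the pose to reach, as a shift and turn from the pose commanded when the call began, along the tool's axes at that moment; what a row does not reach only later rows make up. A row lasts 1/12 s, in which the tool goes at most 41.7 mm and 7.16 degrees, less where a joint would pass 70% of its speed; a pose out of reach is approached as far as the arm can. A call with a gripper value outside its range is refused whole. The fingers move at their own pace and stop on an object; FORCE is the grip in N (left out, the last holds). Time passes only in rows, so rows that repeat a pose let the fingers close. It gives the time, the measured TCP pose, the force, the opening and the grip force at its end, in the units of the state.
- robot.observe(): the state, without advancing time (a new reading comes with each control period).
- robot.read_camera(name): name is "side" or "top" or "wrist"; returns the picture (480x640x3 uint8, red, green, blue); there is no depth.
- robot.camera_model(name): a dict with "camera_matrix" (3x3 intrinsics, pixels), "dist_coeffs" ([k1, k2, p1, p2, k3] as OpenCV has them; the pictures are not rectified), "position" and "attitude" of the camera in the world; the wrist camera has in their place "mount" (4x4, takes a point from camera to tool coordinates, whose origin is the TCP and whose axes are the flange's). Camera axes: x right, y down, z forward; pixel columns grow to the right and rows downward; lengths in m; the calibration is good to about 2 mm. A picture is of the moment at which its call begins: read the wrist's pose just before it. camera_model takes no time and is no camera call.
- robot.hand_in(): hands the job in; it is judged then, once.
The state is a dict: "time": time; "qpos": joint angles; "qvel": joint speeds; "joint_efforts": joint torques, N m; "tool_pos": TCP position; "tool_rot": TCP orientation; "contact_force": force on the tool from outside, world axes, zero at the start; "torque": the same for the moment, N m; "opening": finger opening in m; "grip_force": force on a finger pad.
Only numpy, scipy, OpenCV 4.12 (cv2) and the standard library are available. Lean on these libraries where they do the work, as an engineer would, in place of code of your own. Each camera call takes 0.05 s, during which the arm holds its last target. There are 200 camera calls.

### The job

Pick up the sample tray by its grip bar and hold it up level in front of the inspection camera, straight above the stand's round disc with the ball at the height of the lens and the bar square across the camera's line of sight, and keep it there for a second. Then turn the tray a quarter turn, either way, so that the bar points at the lens, and finish still holding it there, level and still. The loose ball must stay in the middle of the dish all the time; do not bump the camera stand or disturb the other things on the desk.

Things in the scene. Friction and masses are not known exactly. Their poses are not given: they have to be found in the camera images.
- tray_bar (a point): Centre of the grey grip bar of the loose sample tray (about 0.3 to 0.5 kg). The bar is flat-sided: 12 mm thick along x, 100 mm long along y, 20 mm high along z; its centre is 115 mm above the underside of the tray's feet and straight over the middle of the dish. At each end two thin wire legs run down to the tray's corners. Axes are the tray's: x across the bar, y along the bar, z up. Grip it at its middle, fingers closing along x.
- tray_dish (a point): Point of the same tray where the ball's centre belongs: over the middle of the dish, 84 mm straight below the bar's centre, 31 mm above the underside of the feet. The tray is a square aluminium plate, 128 mm a side (sides along x and y) with its top 28 mm above the feet's underside, in which a shallow round dish of 110 mm diameter is set, lined with black rubber: a small flat bottom (radius 10 mm) and a cone rising outward at 13 degrees. Axes as tray_bar.
- tray: The whole tray; its origin is the centre of its underside (level with the feet), axes as tray_bar.
- ball_center (a point): Centre of the loose steel ball, 30 mm in diameter, 110 g, lying in the dish of the tray; it rolls off the middle when the tray is tilted or jerked.
- stand: The fixed camera stand, turned differently each time. Its origin is on the desk at the centre of a round grey disc (90 mm across, 5 mm high) that marks the viewing spot. Along its +x a 50 mm wide strip leads to an upright bent bracket, at x = 250 mm and 170 mm high, which carries a grey camera box 56 mm wide, its top at 160 mm; the black round lens points back along -x, its front at x = 139 mm, its axis 130 mm above the desk. The camera's line of sight is the stand's x axis.
- view (a point): The viewing spot on the lens axis: 130 mm above the desk, straight above the centre of the stand's disc; axes as the stand (x runs away from the spot into the lens).
- mug: Bystander: white mug, 80 mm wide and 90 mm high; origin at the centre of its underside.
- tape: Bystander: roll of paper tape lying flat, 72 mm across, 45 mm high; origin at the centre of its underside.
- punch: Bystander: desk hole punch, 130 by 55 mm, 65 mm high; origin at the centre of its underside.
There are look-alikes about, which are no part of the job. What is shaped like the tray but pink is not meant.

How it is judged:
By the outcome, as a careful person would: the job done as asked, in the order asked, and still so for the second after the job is handed in, while the arm keeps its last pose, push and grip.
It also fails if it takes over 64 s, if anything falls off the work surface, if the arm or the gripper's body presses on something with over 40 N, if the wrist force passes 120 N, or if a joint passes its speed limit or range.

## Working session

There is one attempt and no reset: what is moved stays moved. The work goes in short steps, Python scripts to look and compute and a shell command to move; the robot and the scene stay as the last step left them, time stands still between calls to the robot, and variables do not carry over. Pictures are saved under pics/ and viewed, at most 10 in all, crops included, and the job is handed in when it is done.

```bash
mkdir -p pics; python3 - <<'E'
from cell import robot
import cv2,numpy as np
for n in("side","top"):
    im=robot.read_camera(n); cv2.imwrite(f"pics/{n}0.png",im[:,:,::-1])
    m=robot.camera_model(n); print(n,{k:np.round(v,4).tolist() for k,v in m.items()})
m=robot.camera_model("wrist");print({k:np.round(v,4).tolist() for k,v in m.items()})
print(robot.observe())
E
```

```text
side {'camera_matrix': [[446.3084, 0.0, 315.2587], [0.0, 446.3084, 236.687], [0.0, 0.0, 1.0]], 'dist_coeffs': [0.0173, 0.0, 0.0, 0.0, 0.0], 'position': [0.4387, -1.2195, 0.9016], 'attitude': [-2.1702, 0.0206, -0.1171]}
top {'camera_matrix': [[615.2909, 0.0, 311.7177], [0.0, 615.2909, 240.9271], [0.0, 0.0, 1.0]], 'dist_coeffs': [-0.059, 0.0, 0.0, 0.0, 0.0], 'position': [0.2597, -0.0706, 2.0832], 'attitude': [-2.9917, -0.0037, -1.5989]}
{'camera_matrix': [[383.6208, 0.0, 319.5975], [0.0, 383.6208, 241.9612], [0.0, 0.0, 1.0]], 'dist_coeffs': [-0.0208, 0.0, 0.0, 0.0, 0.0], 'mount': [[-0.0002, -0.9538, -0.3005, 0.0809], [1.0, 0.0001, -0.0009, -0.0007], [0.0009, -0.3005, 0.9538, -0.1766], [0.0, 0.0, 0.0, 1.0]]}
{'time': 0.1, 'qpos': array([ 9.69994376e-01,  3.42653300e-01,  1.52489428e+00,  1.10208345e-05,
        1.27542810e+00, -1.46015340e-01]), 'qvel': array([ 0.00012593, -0.00201757, -0.00227333,  0.00173834, -0.000147  ,
       -0.00088852]), 'joint_efforts': array([ 2.19120891e-03, -4.32001984e+01, -2.44693941e+01,  7.20994477e-02,
        5.25442546e-02, -4.35633115e-05]), 'tool_pos': array([0.23038164, 0.47132386, 0.20782386]), 'tool_rot': array([-3.14022587e+00, -2.11653914e-04,  2.68680268e+00]), 'contact_force': array([-0.04994484,  0.60389664,  0.40224953]), 'torque': array([-0.03168803, -0.07427055, -0.05244321]), 'grip_force': 0.0, 'opening': 0.0917917914942098}
```

View pics/top0.png

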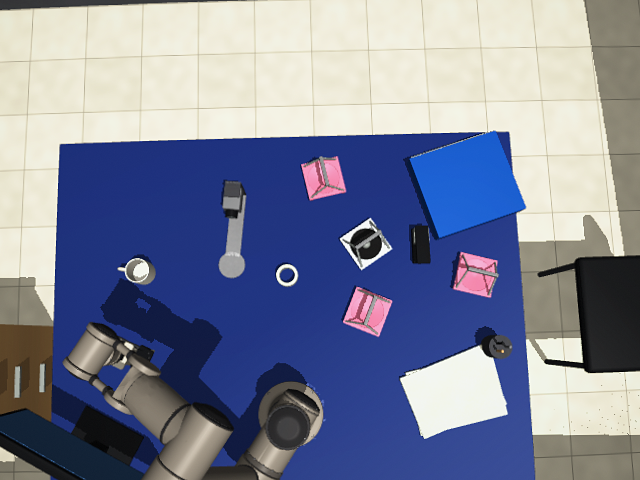

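View pics/side0.png

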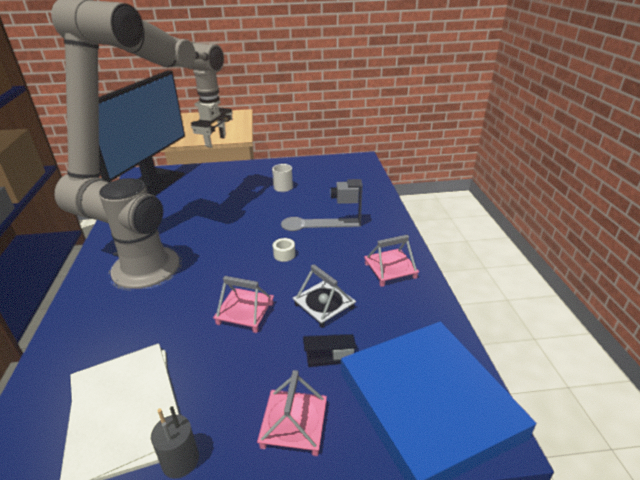

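The top view shows four tray-like things: pink ones at (324,178), (368,310) and (476,275), and one white/aluminium tray with black dish and ball at (366,243). Only the last fits, since pink is ruled out. The disc is at (232,265), the camera box at (233,190), tape at (287,274) and punch at (420,244).

```bash
cat > h.py <<'E'
from cell import robot
import cv2,numpy as np
from scipy.spatial.transform import Rotation as R
def pose(n):
    m=robot.camera_model(n)
    if n=="wrist":
        s=robot.observe(); T=np.eye(4); T[:3,:3]=R.from_euler("xyz",s["tool_rot"]).as_matrix(); T[:3,3]=s["tool_pos"]
        T=T@np.array(m["mount"]); return m,T[:3,:3],T[:3,3]
    return m,R.from_euler("xyz",m["attitude"]).as_matrix(),np.array(m["position"])
def cast(P,px,z):
    m,Rc,c=P
    u=cv2.undistortPoints(np.array(px,float).reshape(-1,1,2),np.array(m["camera_matrix"]),np.array(m["dist_coeffs"]))[:,0]
    d=np.c_[u,np.ones(len(u))]@Rc.T
    return c+d*((z-c[2])/d[:,2])[:,None]
def proj(P,X):
    m,Rc,c=P
    return cv2.projectPoints((np.atleast_2d(X)-c)@Rc,np.zeros(3),np.zeros(3),np.array(m["camera_matrix"]),np.array(m["dist_coeffs"]))[0][:,0]
E
python3 - <<'E'
from h import *
im=cv2.imread("pics/top0.png"); P=pose("top")
hsv=cv2.cvtColor(im,cv2.COLOR_BGR2HSV)
# tray plate: low-saturation, filled
def comp(mask,pt,off=(0,0)):
    n,l,s,c=cv2.connectedComponentsWithStats(mask.astype(np.uint8)); k=l[pt[1],pt[0]]; return (l==k),s[k]
m,s=comp((hsv[...,1]<60)&(hsv[...,2]>120),(350,240)); print(s)
ct=max(cv2.findContours(m.astype(np.uint8),0,2)[0],key=cv2.contourArea)
r=cv2.minAreaRect(ct); b=cv2.boxPoints(r); X=cast(P,b,.028); print("plate",r,X.round(4).tolist(),X.mean(0),[np.linalg.norm(X[i]-X[i-1]).round(4) for i in range(4)])
e=X[1]-X[0]; print("edge ang deg",np.degrees(np.arctan2(e[1],e[0])))
m,s=comp((hsv[...,1]<70)&(hsv[...,2]>110),(232,265)); ys,xs=np.nonzero(m)
print("stand comp",s)
ct=max(cv2.findContours(m.astype(np.uint8),0,2)[0],key=cv2.contourArea)[:,0]
c=cast(P,ct,.005)
D=c[np.abs(ct[:,1]-265)<16]
D=c[ct[:,1]>258]; A=np.c_[2*D[:,:2],np.ones(len(D))]; q=np.linalg.lstsq(A,(D[:,:2]**2).sum(1),rcond=None)[0]
print("disc",q[:2],"r",np.sqrt(q[2]+q[0]**2+q[1]**2))
# strip midline
rows=range(215,248); mid=[(xs[ys==y].min()+xs[ys==y].max())/2 for y in rows]; S=cast(P,np.c_[mid,list(rows)],.003)
v=S[0]-S[-1]; f=np.polyfit(S[:,0],S[:,1],1); print("strip dir deg",np.degrees(np.arctan(f[0])),"y at disc",np.polyval(f,q[0]))
cv2.imwrite("pics/crop0.png",np.hstack([cv2.resize(im[205:280,325:405],None,fx=5,fy=5,interpolation=2),cv2.resize(im[175:285,200:270],(255,375),interpolation=2)]))
E
```

```text
[340 218  52  52 760]
plate ((365.6728515625, 243.22564697265625), (38.26519775390625, 38.605838775634766), 55.40770721435547) [[0.5756, -0.179, 0.028], [0.648, -0.2898, 0.028], [0.5379, -0.3587, 0.028], [0.4667, -0.2483, 0.028]] [ 0.55705249 -0.26894473  0.028     ] [np.float64(0.1291), np.float64(0.1323), np.float64(0.1299), np.float64(0.1314)]
edge ang deg -56.81470158512024
stand comp [ 219  195   27   83 1133]
disc [0.49921168 0.18794474] r 0.04314574517165584
strip dir deg -10.040973392811445 y at disc 0.19556976777019414
```

View pics/crop0.png

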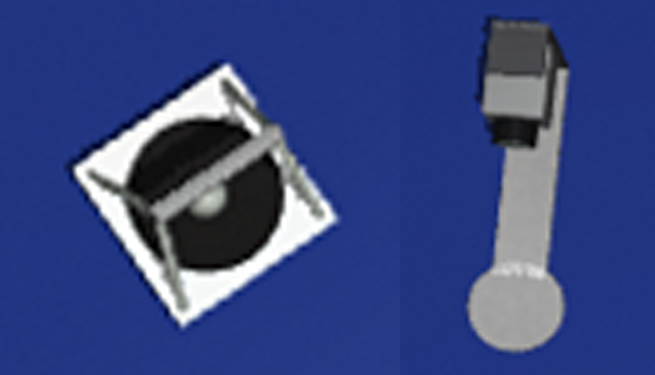

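The crop confirms it: the white tray's bar runs from px (356,247) to (381,232), with the ball partly under it. The stand's strip leaves the disc upward and slightly right, the lens above it. I'll look at the stand with the wrist camera on the way.

```bash
cat >> h.py <<'E'
def delta(pos,yawdeg,cmd=None):
    s=robot.observe(); Rt=R.from_euler("xyz",s["tool_rot"])
    d=Rt.inv().apply(np.array(pos)-s["tool_pos"]); y=s["tool_rot"][2]-np.radians(yawdeg); y=(y+np.pi)%(2*np.pi)-np.pi
    print("delta mm",(d*1000).round(1),"turn",round(y,4),"now",s["tool_pos"].round(4),np.degrees(s["tool_rot"]).round(2),"t",round(s["time"],2),"q",s["qpos"].round(2),"q6",round(s["qpos"][5],2))
E
python3 - <<'E'
from h import *
delta([0.5,0.19,0.35],123)
E
```

```text
delta mm [-365.8 -134.5 -142.1] turn 0.54 now [0.2304 0.4713 0.2078] [-1.7992e+02 -1.0000e-02  1.5394e+02] t 0.1 q [ 0.97  0.34  1.52  0.    1.28 -0.15] q6 -0.15
```

```bash
python3 -m jog '[[[1,-0.02,-0.007,-0.015,0],[1,-0.05,-0.018,-0.035,0],[1,-0.08,-0.03,-0.06,0],[1,-0.11,-0.042,-0.08,0],[1,-0.14,-0.054,-0.1,0]]]' >/dev/null
python3 -m jog '[[[1,-0.034,-0.012,-0.01,0],[1,-0.068,-0.024,-0.02,0],[1,-0.102,-0.036,-0.03,0],[1,-0.136,-0.048,-0.04,0],[1,-0.17,-0.06,-0.042,0]]]' >/dev/null
python3 -m jog '[[[1,-0.03,-0.01,0,0],[1,-0.05,-0.018,0,0],[1,-0.056,-0.02,0,0],[1,-0.056,-0.02,0,0]]]'
python3 - <<'E'
from h import *
P=pose("wrist"); im=robot.read_camera("wrist"); cv2.imwrite("pics/w1.png",im[:,:,::-1]); 
import pickle; pickle.dump(P,open("w1.pkl","wb"))
delta([0.5,0.19,0.35],123)
E
```

```text
time: 1.27
tool_pos: [0.5012, 0.1893, 0.3495]
tool_rot: [-3.141, -0.001, 2.684]
contact_force: [0.2, 0.5, 0.2]
opening: 0.0916
grip_force: 0.0
delta mm [ 0.1 -0.5 -0.1] turn 0.5389 now [0.5004 0.1904 0.3499] [-1.7997e+02 -8.0000e-02  1.5388e+02] t 1.32 q [ 0.22  0.3   1.21  0.    1.64 -0.89] q6 -0.89
```

View pics/w1.png

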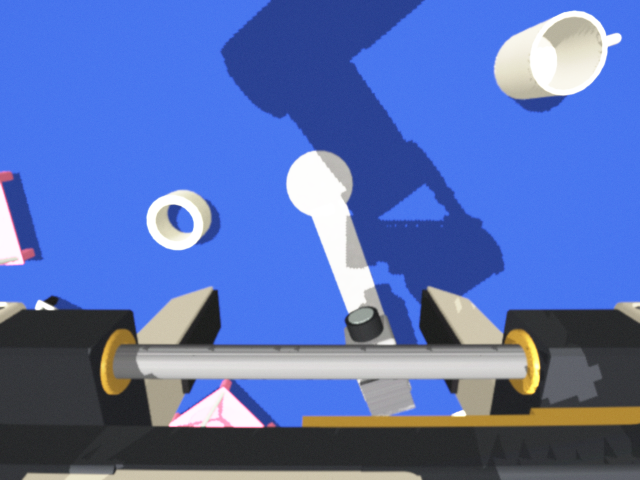

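Wrist view: disc at about (320,183), strip leading down to the lens at (365,322), tape (180,220), mug (550,55). Now I'll measure the disc and strip here, and get the top view's strip again using only unoccluded rows.

```bash
python3 - <<'E'
from h import *
import pickle
def stand(im,P,seed,thr):
    hsv=cv2.cvtColor(im,cv2.COLOR_BGR2HSV); m=((hsv[...,1]<thr)).astype(np.uint8)
    n,l,s,c=cv2.connectedComponentsWithStats(m); m=(l==l[seed[1],seed[0]]).astype(np.uint8); print(s[l[seed[1],seed[0]]])
    ct=max(cv2.findContours(m,0,1)[0],key=cv2.contourArea)[:,0]
    return ct
im=cv2.imread("pics/w1.png"); P=pickle.load(open("w1.pkl","rb"))
for name,im,P,seed in(("wrist",im,P,(320,183)),("top",cv2.imread("pics/top0.png"),pose("top"),(232,268))):
  ct=stand(im,P,seed,90)
  X=cast(P,ct,.005)[:,:2]
  c=X[np.argmin(np.linalg.norm(ct-np.array(seed),axis=1))]; c=cast(P,[seed],.005)[0,:2]
  for i in range(5):
    d=X-c; ang=np.degrees(np.arctan2(d[:,1],d[:,0])); k=(np.linalg.norm(d,axis=1)<.055)&(np.abs(ang)>50)
    D=X[k]; q=np.linalg.lstsq(np.c_[2*D,np.ones(len(D))],(D**2).sum(1),rcond=None)[0]; c=q[:2]
  r=np.sqrt(q[2]+c@c); print(name,"disc",c.round(4),"r",r.round(4),k.sum())
  Y=cast(P,ct,.003)[:,:2]-c
  th=0
  for i in range(4):
    ex=np.array([np.cos(th),np.sin(th)]); ey=np.array([-ex[1],ex[0]]); u=Y@ex; v=Y@ey
    sl=[]
    for sg in(1,-1):
      k=(u>.055)&(u<.11)&(abs(v*sg-.025)<.006); f=np.polyfit(u[k],v[k],1); sl.append((round(np.degrees(np.arctan(f[0])),2),(f[0]*.08+f[1]).round(4),k.sum()))
    off=(sl[0][1]+sl[1][1])/2; th+=off/.08
    print(np.degrees(th).round(2),sl)
E
```

```text
[    0   150   640   330 96649]
wrist disc [0.5004 0.1872] r 0.0449 137<stdin>:23: RankWarning: Polyfit may be poorly conditioned
Traceback (most recent call last):
TypeError: expected non-empty vector for x
```

```bash
python3 - <<'E'
from h import *
import pickle
c=np.array([.5004,.1872])
for name,f,P,seed,sp in(("wrist","w1",pickle.load(open("w1.pkl","rb")),(320,183),(342,250)),("top","top0",pose("top"),(232,268),(235,235))):
  hsv=cv2.cvtColor(cv2.imread(f"pics/{f}.png"),cv2.COLOR_BGR2HSV); m=(hsv[...,1]<110).astype(np.uint8)
  n,l,s,_=cv2.connectedComponentsWithStats(m); m=(l==l[seed[1],seed[0]]).astype(np.uint8)
  ct=np.argwhere(m-cv2.erode(m,np.ones((3,3),np.uint8)))[:,::-1]
  if name=="top": c=np.array([.4992,.1879])
  v0=cast(P,[sp],.003)[0,:2]-c; th=np.arctan2(v0[1],v0[0]); print(name,np.degrees(th))
  Y=cast(P,ct,.003)[:,:2]-c
  for i in range(4):
    ex=np.array([np.cos(th),np.sin(th)]); ey=np.array([-ex[1],ex[0]]); u=Y@ex; v=Y@ey
    k=(u>.055)&(u<.11)&(abs(abs(v)-.025)<.008); a=np.median(v[k&(v>0)]); b=np.median(v[k&(v<0)]); th+=(a+b)/2/.082
  sl=[np.degrees(np.arctan(np.polyfit(u[k&(v*g>0)],v[k&(v*g>0)],1)[0])).round(2) for g in(1,-1)]
  print(np.degrees(th),a,b,sl,k.sum())
P=pickle.load(open("w1.pkl","rb"))
print("lens front px->z .13",cast(P,[(362,319)],.13))
E
```

```text
wrist -7.139554458072207
-6.372641557913105 0.025358626042165714 -0.025356160486147486 [np.float64(0.08), np.float64(0.03)] 95
top -7.167060777472409
-5.573294692864034 0.024218230304524555 -0.02421910324046455 [np.float64(0.02), np.float64(-0.05)] 35
lens front px->z .13 [[0.64519242 0.1716551  0.13      ]]
```

Stand: disc at (0.5004, 0.1872), r 44.9 mm, yaw −6.3°, strip 50.7 mm wide; the lens ray agrees (−6.1°). Next, go above the tray.

```bash
python3 - <<'E'
from h import *
delta([.557,-.269,.31],153.88)
E
```

```text
delta mm [-253.2 -387.6   39.7] turn -0.0 now [0.5004 0.1904 0.3499] [-1.7997e+02 -8.0000e-02  1.5388e+02] t 1.32 q [ 0.22  0.3   1.21  0.    1.64 -0.89] q6 -0.89
```

```bash
python3 -m jog '[[[1,-0.01,-0.015,0,0],[1,-0.03,-0.045,0,0],[1,-0.05,-0.076,0.003,0],[1,-0.07,-0.107,0.006,0],[1,-0.09,-0.138,0.01,0]]]' >/dev/null
python3 -m jog '[[[1,-0.02,-0.031,0.004,0],[1,-0.04,-0.062,0.008,0],[1,-0.06,-0.092,0.012,0],[1,-0.08,-0.123,0.016,0],[1,-0.1,-0.153,0.02,0]]]' >/dev/null
python3 -m jog '[[[1,-0.02,-0.03,0.004,0],[1,-0.04,-0.06,0.008,0],[1,-0.055,-0.085,0.01,0],[1,-0.063,-0.097,0.01,0],[1,-0.063,-0.097,0.01,0]]]' >/dev/null
python3 -m jog '[[[1,0,0,0,0.1],[1,0,0,0,0.22],[1,0,0,0,0.34],[1,0,0,0,0.46],[1,0,0,0,0.536]]]' >/dev/null
python3 -m jog '[[[1,0,0,0,0],[1,0,0,0,0]]]'
python3 - <<'E'
from h import *
P=pose("wrist"); im=robot.read_camera("wrist"); cv2.imwrite("pics/w2.png",im[:,:,::-1]); 
import pickle; pickle.dump(P,open("w2.pkl","wb"))
delta([.557,-.269,.31],123.2)
E
```

```text
time: 3.15
tool_pos: [0.5578, -0.2671, 0.3109]
tool_rot: [3.141, 0.0, 2.156]
contact_force: [0.8, 0.8, 0.0]
opening: 0.092
grip_force: 0.0
delta mm [-0.8 -1.4  0.8] turn 0.005 now [ 0.5577 -0.2675  0.3108] [179.97   0.   123.49] t 3.2 q [-0.57  0.48  1.04  0.    1.63 -1.16] q6 -1.16
```

View pics/w2.png

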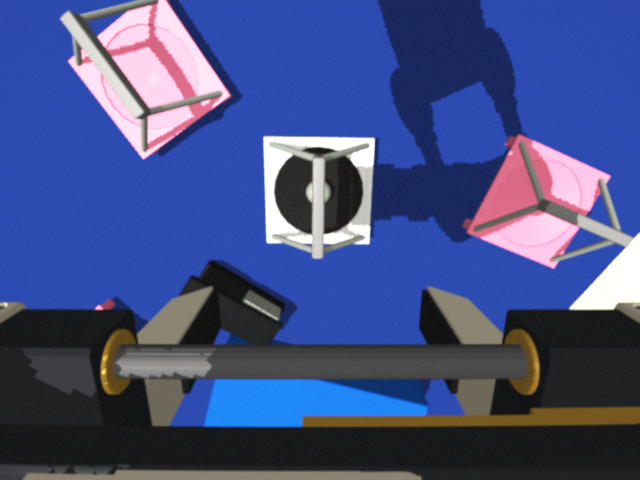

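White tray centred: plate corners (264,137), (375,138), (370,243), (267,243); bar from (319,152) to (318,257), ball at (318,190) on the black dish. It fits the description; the pink ones are well clear.

```bash
python3 - <<'E'
from h import *
import pickle
P=pickle.load(open("w2.pkl","rb")); im=cv2.imread("pics/w2.png"); hsv=cv2.cvtColor(im,cv2.COLOR_BGR2HSV)
m=((hsv[...,1]<110)|(hsv[...,2]<60)); m[:, :255]=0; m[:,385:]=0; m[:130]=0; m[265:]=0
w=((hsv[...,1]<60)&(hsv[...,2]>190)&m).astype(np.uint8)
ct=np.vstack(cv2.findContours(w,0,1)[0])
hull=cv2.approxPolyDP(cv2.convexHull(ct),6,True)[:,0]; print(hull.tolist())
X=cast(P,hull,.028); print(X.round(4).tolist(),[np.linalg.norm(X[i]-X[i-1]).round(4) for i in range(len(X))]); 
if len(X)==4: print("plate centre",X.mean(0).round(4))
# bar edges at rows 165..245: grey 
mid=[];rows=[];wd=[]
for y in list(range(166,182))+list(range(202,232)):
    r=im[y,290:350].astype(int).max(1); k=(r>90)&(r<245)
    # bar run containing col 318 
    a=b=28
    while k[a-1]: a-=1
    while k[b+1]: b+=1
    mid.append(290+(a+b)/2);rows.append(y);wd.append(b-a+1)
print(wd); B=cast(P,np.c_[mid,rows],.125); f=np.polyfit(B[:,1],B[:,0],1)
print("bar dir deg",np.degrees(np.arctan2(1,f[0])),"std",np.std(B[:,0]-np.polyval(f,B[:,1])))
E2=cast(P,[(319,152),(318,257)],.125); print("bar ends",E2.round(4).tolist(),np.linalg.norm(E2[0]-E2[1]),"mid",E2.mean(0))
print("ball",cast(P,[(318,190)],.031))
im2=im[:,:,0:3]
E
```

```text
[[265, 136], [374, 138], [368, 243], [315, 258], [266, 241]]
[[0.4693, -0.2486, 0.028], [0.5758, -0.1808, 0.028], [0.6445, -0.2886, 0.028], [0.5999, -0.3421, 0.028], [0.5361, -0.3571, 0.028]] [np.float64(0.1274), np.float64(0.1263), np.float64(0.1278), np.float64(0.0697), np.float64(0.0655)]
[13, 13, 13, 13, 13, 13, 13, 13, 13, 13, 13, 13, 13, 13, 13, 13, 14, 13, 12, 13, 13, 13, 13, 13, 13, 13, 13, 13, 13, 13, 12, 12, 12, 12, 12, 12, 12, 12, 12, 13, 13, 13, 12, 12, 12, 12]
bar dir deg 122.8503046395903 std 0.0002560954681222992
bar ends [[0.5275, -0.2231, 0.125], [0.5835, -0.3096, 0.125]] 0.10296196039419332 mid [ 0.55548208 -0.26634186  0.125     ]
ball [[ 0.5548332 -0.2668703  0.031    ]]
```

```bash
python3 - <<'E'
from h import *
delta([.5557,-.267,.104],122.9)
print(proj(pose("wrist"),[[.5577,-.2675,.3108],[.5577,-.2675,.30]]))
E
```

```text
delta mm [  1.6  -1.5 206.8] turn 0.0103 now [ 0.5577 -0.2675  0.3108] [179.97   0.   123.49] t 3.2 q [-0.57  0.48  1.04  0.    1.63 -1.16] q6 -1.16
[[320.45674481 289.13115225]
 [320.41533284 280.60198852]]
```

```bash
python3 -m jog '[[[1,0.0005,-0.0005,0.02,0.005],[1,0.0015,-0.0015,0.055,0.01],[1,0.0015,-0.0015,0.09,0.01],[1,0.0015,-0.0015,0.12,0.01],[1,0.0015,-0.0015,0.15,0.01]]]' >/dev/null
python3 -m jog '[[[1,0,0,0.02,0],[1,0,0,0.035,0],[1,0,0,0.046,0],[1,0,0,0.054,0],[1,0,0,0.057,0]]]' >/dev/null
python3 -m jog '[[[-0.3,0,0,0,0],[-0.3,0,0,0,0],[-0.3,0,0,0,0],[-0.3,0,0,0,0],[-0.3,0,0,0,0]]]' 10
python3 - <<'E'
from h import *
P=pose("wrist"); im=robot.read_camera("wrist"); cv2.imwrite("pics/w3.png",im[:,:,::-1]); 
import pickle; pickle.dump(P,open("w3.pkl","wb"))
delta([.5557,-.267,.104],122.9)
E
```

```text
time: 4.45
tool_pos: [0.5556, -0.269, 0.1041]
tool_rot: [3.141, 0.001, 2.141]
contact_force: [0.2, -0.1, -0.2]
opening: 0.0632
grip_force: 0.0
delta mm [ 1.5  1.2 -0.1] turn -0.0042 now [ 0.5555 -0.2689  0.1039] [1.7997e+02 5.0000e-02 1.2266e+02] t 4.5 q [-0.57  0.6   1.4   0.    1.14 -1.15] q6 -1.15
```

View pics/w3.png

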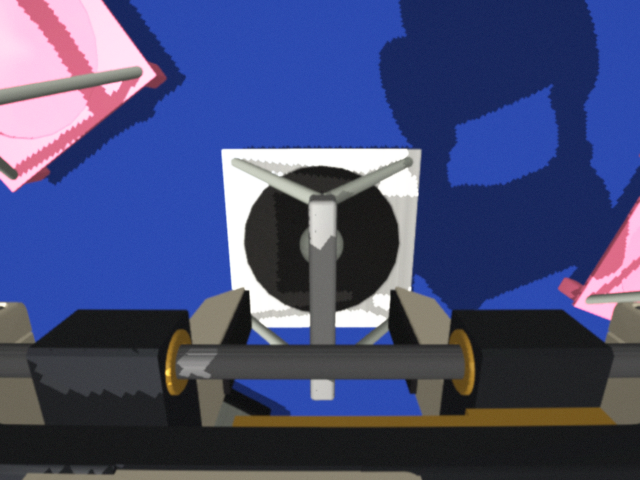

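Bar runs from (322,198) to (322,398), between pads whose inner tips are at columns 250 and 390 — nearly centred. Compute the residual.

```bash
python3 - <<'E'
from h import *
import pickle
P=pickle.load(open("w3.pkl","rb")); s=robot.observe(); Rt=R.from_euler("xyz",s["tool_rot"])
im=cv2.imread("pics/w3.png"); g=im.max(2).astype(int)
for y in (215,255,280,300,320): print(y,g[y,300:346].tolist())
X=cast(P,[(322,198),(322,398),(322.5,300)],.125); print(X.round(4).tolist(), np.linalg.norm(X[0]-X[1]))
t=lambda x:(Rt.inv().apply(x-s["tool_pos"])*1000).round(2)
print("tool frame",t(X),t(X[:2].mean(0)))
hsv=cv2.cvtColor(im,cv2.COLOR_BGR2HSV); 
print("dish centre?",t(cast(P,[(321.5,237)],.028)))
E
```

```text
215 [22, 26, 26, 25, 26, 25, 26, 39, 88, 152, 187, 206, 217, 223, 220, 206, 215, 223, 221, 220, 219, 216, 215, 214, 214, 213, 210, 210, 210, 207, 207, 207, 201, 184, 164, 138, 95, 53, 29, 25, 26, 21, 25, 28, 26, 25]
255 [30, 35, 58, 88, 101, 111, 114, 116, 104, 88, 90, 97, 103, 110, 109, 109, 110, 109, 111, 108, 108, 109, 106, 109, 111, 108, 111, 108, 106, 110, 109, 105, 106, 104, 98, 87, 90, 105, 102, 91, 64, 39, 29, 30, 26, 29]
280 [28, 30, 26, 26, 29, 29, 25, 27, 40, 67, 88, 97, 104, 107, 106, 110, 110, 110, 109, 109, 109, 109, 109, 107, 110, 112, 108, 111, 109, 111, 109, 106, 107, 100, 92, 76, 48, 29, 29, 23, 29, 28, 29, 30, 30, 29]
300 [48, 46, 47, 45, 48, 49, 46, 47, 49, 62, 83, 95, 102, 106, 109, 111, 107, 108, 107, 109, 108, 109, 107, 111, 108, 111, 109, 110, 112, 108, 105, 109, 104, 100, 93, 76, 55, 48, 47, 48, 40, 42, 43, 42, 38, 46]
320 [255, 255, 255, 255, 255, 255, 255, 255, 254, 236, 147, 100, 103, 107, 107, 110, 111, 111, 110, 112, 111, 110, 109, 109, 109, 111, 110, 107, 108, 109, 108, 109, 104, 99, 109, 195, 252, 254, 255, 255, 255, 255, 255, 255, 255, 255]
[[0.5289, -0.2262, 0.125], [0.5826, -0.3096, 0.125], [0.5541, -0.2649, 0.125]] 0.09922838816622807
tool frame [[ 50.35   0.66 -21.1 ]
 [-48.88   0.83 -21.01]
 [  4.17   0.96 -21.06]] [  0.73   0.75 -21.05]
dish centre? [[ 4.34  0.93 75.94]]
```

```bash
python3 -m jog '[[[-0.6,0.0005,0.001,0,0],[-0.6,0.0005,0.001,0,0],[-0.6,0.0005,0.001,0,0],[-0.6,0.0005,0.001,0,0],[-0.6,0.0005,0.001,0,0]]]' 10
python3 -m jog '[[[-0.6,0,0,0,0],[-0.6,0,0,0,0],[-0.65,0,0,0,0],[-0.68,0,0,0,0],[-0.7,0,0,0,0]]]' 10
python3 -m jog '[[[-0.72,0,0,0,0],[-0.73,0,0,0,0],[-0.74,0,0,0,0],[-0.75,0,0,0,0],[-0.76,0,0,0,0]]]' 10
```

```text
time: 4.92
tool_pos: [0.5559, -0.2678, 0.1033]
tool_rot: [3.142, -0.0, 2.141]
contact_force: [-0.6, -0.5, -0.3]
opening: 0.0259
grip_force: 0.0
time: 5.33
tool_pos: [0.5559, -0.2678, 0.1034]
tool_rot: [3.141, -0.0, 2.141]
contact_force: [-0.2, -0.8, 0.7]
opening: 0.014
grip_force: 0.0
time: 5.75
tool_pos: [0.5561, -0.2676, 0.1034]
tool_rot: [3.141, 0.0, 2.141]
contact_force: [1.4, 0.2, 0.4]
opening: 0.0116
grip_force: 10.0
```

Gripped (11.6 mm opening on the 12 mm bar). Firm up and lift gently.

```bash
python3 -m jog '[[[-0.8,0,0,0,0],[-0.9,0,0,0,0],[-1,0,0,0,0],[-1,0,0,0,0]]]' 35
python3 -m jog '[[[-1,0,0,-0.001,0],[-1,0,0,-0.003,0],[-1,0,0,-0.006,0],[-1,0,0,-0.01,0],[-1,0,0,-0.015,0]]]'
python3 -m jog '[[[-1,0,0,-0.006,0],[-1,0,0,-0.012,0],[-1,0,0,-0.018,0],[-1,0,0,-0.024,0],[-1,0,0,-0.03,0]]]' >/dev/null
python3 -m jog '[[[-1,0,0,-0.006,0],[-1,0,0,-0.012,0],[-1,0,0,-0.018,0],[-1,0,0,-0.024,0],[-1,0,0,-0.03,0]]]' >/dev/null
python3 -m jog '[[[-1,0,0,-0.006,0],[-1,0,0,-0.011,0],[-1,0,0,-0.015,0],[-1,0,0,-0.018,0],[-1,0,0,-0.02,0]]]' >/dev/null
python3 -m jog '[[[-1,0,0,-0.002,0],[-1,0,0,-0.003,0],[-1,0,0,-0.004,0],[-1,0,0,-0.004,0],[-1,0,0,-0.004,0]]]'
python3 - <<'E'
from h import *
P=pose("wrist"); im=robot.read_camera("wrist"); cv2.imwrite("pics/w4.png",im[:,:,::-1]); cv2.imwrite("pics/w4c.png",im[120:345,200:440,::-1])
delta([.5004,.1872,.2024],122.9)
E
```

```text
time: 6.08
tool_pos: [0.556, -0.2677, 0.1035]
tool_rot: [3.141, 0.0, 2.141]
contact_force: [2.2, 0.6, -0.0]
opening: 0.0106
grip_force: 35.0
time: 6.5
tool_pos: [0.5555, -0.2677, 0.1183]
tool_rot: [-3.141, -0.001, 2.141]
contact_force: [0.9, -1.1, -4.6]
opening: 0.0108
grip_force: 35.0
time: 8.17
tool_pos: [0.5558, -0.2678, 0.2023]
tool_rot: [-3.142, -0.0, 2.141]
contact_force: [0.9, 0.0, -4.6]
opening: 0.0108
grip_force: 35.0
delta mm [412.9 198.8  -0. ] turn -0.0042 now [ 0.5558 -0.2677  0.2022] [-1.8000e+02 -2.0000e-02  1.2266e+02] t 8.22 q [-0.57  0.52  1.26  0.    1.36 -1.14] q6 -1.14
```

View pics/w4c.png

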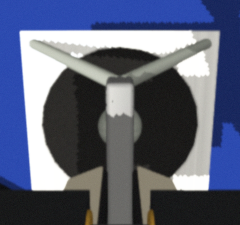

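Tray lifted cleanly: ball sits at the dish middle (crop 121,125), plate edge where it was, load 4.6 N. Carry it in a straight line to above the disc with a gentle ramp, turning afterwards.

```bash
python3 -m jog '[[[-1,0.0009,0.0004,0,0],[-1,0.0027,0.0013,0,0],[-1,0.0054,0.0026,0,0],[-1,0.009,0.0043,0,0],[-1,0.0135,0.0065,0,0]]]' >/dev/null
python3 -m jog '[[[-1,0.0054,0.0026,0,0],[-1,0.0117,0.0056,0,0],[-1,0.0189,0.0091,0,0],[-1,0.0261,0.0126,0,0],[-1,0.0333,0.0161,0,0]]]' >/dev/null
python3 -m jog '[[[-1,0.0072,0.0035,0,0],[-1,0.0144,0.0069,0,0],[-1,0.0216,0.0104,0,0],[-1,0.0288,0.0139,0,0],[-1,0.036,0.0174,0,0]]]'
python3 - <<'E'
from h import *
cv2.imwrite("pics/w5.png",robot.read_camera("wrist")[:,:,::-1]); im=cv2.imread("pics/w5.png")[200:300,240:400]
hsv=cv2.cvtColor(im,cv2.COLOR_BGR2HSV)
# ball lighter than rubber, left/right of bar
m=(hsv[...,2]>60); m[:, 62:102]=0
a=cv2.cvtColor(cv2.imread("pics/w4.png")[200:300,240:400],cv2.COLOR_BGR2HSV)
for q in(a,hsv):
  k=(q[...,2]>55); k[60:]=0; 
  print("ball cols/rows at row245:",np.nonzero(k[45])[0][[0,-1]]+240, "rows left of bar", np.nonzero(k[:,66])[0][[0,-1]]+200)
E
```

```text
time: 9.47
tool_pos: [0.5448, -0.1757, 0.2024]
tool_rot: [3.141, -0.0, 2.141]
contact_force: [-1.1, 0.3, -5.6]
opening: 0.0111
grip_force: 35.0
ball cols/rows at row245: [240 399] rows left of bar [200 259]
ball cols/rows at row245: [240 399] rows left of bar [200 259]
```

```bash
python3 - <<'E'
import cv2,numpy as np
cv2.imwrite("pics/c5.png",np.hstack([cv2.imread(f"pics/{n}.png")[140:330,210:430] for n in("w4","w5")]))
E
```

```text
(no output)
```

View pics/c5.png

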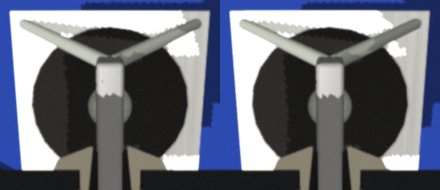

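Ball still at the dish middle (crop 110,105 → 330,105 unchanged). Continue.

```bash
python3 -m jog '[[[-1,0.0018,0.0009,0,0],[-1,0.0054,0.0026,0,0],[-1,0.0108,0.0052,0,0],[-1,0.0171,0.0082,0,0],[-1,0.0243,0.0117,0,0]]]' >/dev/null
python3 -m jog '[[[-1,0.0072,0.0035,0,0],[-1,0.0144,0.0069,0,0],[-1,0.0216,0.0104,0,0],[-1,0.0288,0.0139,0,0],[-1,0.036,0.0174,0,0]]]' >/dev/null
python3 -m jog '[[[-1,0.0072,0.0035,0,0],[-1,0.0144,0.0069,0,0],[-1,0.0216,0.0104,0,0],[-1,0.0288,0.0139,0,0],[-1,0.036,0.0174,0,0]]]' >/dev/null
python3 -m jog '[[[-1,0.0072,0.0035,0,0],[-1,0.0144,0.0069,0,0],[-1,0.0216,0.0104,0,0],[-1,0.0288,0.0139,0,0],[-1,0.036,0.0174,0,0]]]' >/dev/null
python3 -m jog '[[[-1,0.0072,0.0035,0,0],[-1,0.0144,0.0069,0,0],[-1,0.0216,0.0104,0,0],[-1,0.0288,0.0139,0,0],[-1,0.036,0.0174,0,0]]]' >/dev/null
python3 -m jog '[[[-1,0.0072,0.0035,0,0],[-1,0.0144,0.0069,0,0],[-1,0.0216,0.0104,0,0],[-1,0.0288,0.0139,0,0],[-1,0.036,0.0174,0,0]]]' >/dev/null
python3 -m jog '[[[-1,0.0072,0.0035,0,0],[-1,0.0144,0.0069,0,0],[-1,0.0216,0.0104,0,0],[-1,0.0288,0.0139,0,0],[-1,0.036,0.0174,0,0]]]' >/dev/null
python3 -m jog '[[[-1,0.0072,0.0035,0,0],[-1,0.0144,0.0069,0,0],[-1,0.0216,0.0104,0,0],[-1,0.0288,0.0139,0,0],[-1,0.036,0.0174,0,0]]]' >/dev/null
python3 -m jog '[[[-1,0.0072,0.0035,0,0],[-1,0.0144,0.0069,0,0],[-1,0.0207,0.01,0,0],[-1,0.027,0.013,0,0],[-1,0.0324,0.0156,0,0]]]' >/dev/null
python3 -m jog '[[[-1,0.0045,0.0022,0,0],[-1,0.009,0.0043,0,0],[-1,0.0126,0.0061,0,0],[-1,0.0153,0.0074,0,0],[-1,0.0171,0.0082,0,0]]]' >/dev/null
python3 -m jog '[[[-1,0.0009,0.0004,0,0],[-1,0.0009,0.0004,0,0],[-1,0.0009,0.0004,0,0]]]'
python3 - <<'E'
from h import *
delta([.5004,.1872,.2024],83.7)
E
```

```text
time: 13.93
tool_pos: [0.5014, 0.1835, 0.2024]
tool_rot: [3.142, 0.0, 2.141]
contact_force: [0.0, -0.6, -5.7]
opening: 0.0106
grip_force: 35.0
delta mm [3.7 1.2 0. ] turn 0.6798 now [0.5014 0.1835 0.2024] [1.8000e+02 1.0000e-02 1.2265e+02] t 13.93 q [ 0.21  0.36  1.51 -0.    1.27 -0.36] q6 -0.36
```

```bash
python3 -m jog '[[[-1,0.0005,0.0002,0,0.01],[-1,0.0012,0.0004,0,0.03],[-1,0.0022,0.0007,0,0.06],[-1,0.0032,0.001,0,0.1],[-1,0.0037,0.0012,0,0.14]]]' >/dev/null
python3 -m jog '[[[-1,0,0,0,0.04],[-1,0,0,0,0.08],[-1,0,0,0,0.12],[-1,0,0,0,0.16],[-1,0,0,0,0.2]]]' >/dev/null
python3 -m jog '[[[-1,0,0,0,0.04],[-1,0,0,0,0.08],[-1,0,0,0,0.12],[-1,0,0,0,0.16],[-1,0,0,0,0.2]]]' >/dev/null
python3 -m jog '[[[-1,0,0,0,0.04],[-1,0,0,0,0.07],[-1,0,0,0,0.1],[-1,0,0,0,0.12],[-1,0,0,0,0.13]]]' >/dev/null
python3 -m jog '[[[-1,0,0,0,0.005],[-1,0,0,0,0.01],[-1,0,0,0,0.01],[-1,0,0,0,0.01],[-1,0,0,0,0.01]]]'
python3 - <<'E'
from h import *
import pickle
delta([.5004,.1872,.2024],83.7)
P=pose("wrist");ims={n:robot.read_camera(n)[:,:,::-1] for n in("wrist","top","side")}
for n in ims: cv2.imwrite(f"pics/{n}6.png",ims[n])
pickle.dump(P,open("w6.pkl","wb"))
print(proj(pose("side"),[.5004,.1872,.13]),proj(pose("top"),[.5004,.1872,.214]))
cv2.imwrite("pics/c6.png",np.hstack([cv2.resize(ims["side"][130:260,250:400],(450,390)),cv2.resize(ims["wrist"][130:430,180:460],(350,390))]))
E
```

```text
time: 16.02
tool_pos: [0.5003, 0.1874, 0.2024]
tool_rot: [3.142, -0.0, 1.461]
contact_force: [0.0, -0.5, -5.5]
opening: 0.011
grip_force: 35.0
delta mm [-0.2  0.1  0. ] turn 0.0001 now [0.5003 0.1874 0.2024] [ 1.800e+02 -1.000e-02  8.371e+01] t 16.02 q [0.21 0.36 1.51 0.   1.27 0.32] q6 0.32
[[290.87085401 193.74044202]] [[223.12875169 256.63508205]]
```

View pics/c6.png

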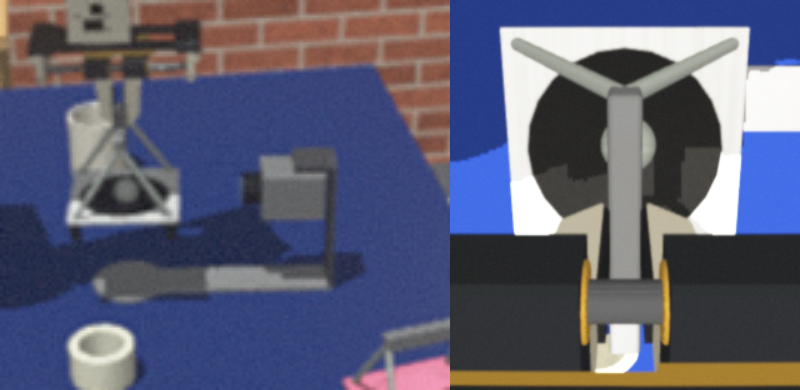

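Side view: ball at about (292,193) against the predicted view point (291,194), just at lens height and clear of the lens. Wrist view: ball within ~2 mm of the bar line in the dish middle. Hold over a second, then make the quarter turn.

```bash
python3 -m jog '[[[-1,0,0,0,0],[-1,0,0,0,0],[-1,0,0,0,0],[-1,0,0,0,0],[-1,0,0,0,0]]]' >/dev/null
python3 -m jog '[[[-1,0,0,0,0],[-1,0,0,0,0],[-1,0,0,0,0],[-1,0,0,0,0],[-1,0,0,0,0]]]' >/dev/null
python3 -m jog '[[[-1,0,0,0,0],[-1,0,0,0,0],[-1,0,0,0,0],[-1,0,0,0,0],[-1,0,0,0,0]]]' >/dev/null
python3 -m jog '[[[-1,0,0,0,0],[-1,0,0,0,0],[-1,0,0,0,0],[-1,0,0,0,0],[-1,0,0,0,0]]]'
python3 -m jog '[[[-1,0,0,0,-0.01],[-1,0,0,0,-0.03],[-1,0,0,0,-0.06],[-1,0,0,0,-0.1],[-1,0,0,0,-0.15]]]' >/dev/null
python3 -m jog '[[[-1,0,0,0,-0.05],[-1,0,0,0,-0.1],[-1,0,0,0,-0.15],[-1,0,0,0,-0.2],[-1,0,0,0,-0.25]]]' >/dev/null
python3 -m jog '[[[-1,0,0,0,-0.05],[-1,0,0,0,-0.1],[-1,0,0,0,-0.15],[-1,0,0,0,-0.2],[-1,0,0,0,-0.25]]]' >/dev/null
python3 -m jog '[[[-1,0,0,0,-0.05],[-1,0,0,0,-0.1],[-1,0,0,0,-0.15],[-1,0,0,0,-0.2],[-1,0,0,0,-0.25]]]' >/dev/null
python3 -m jog '[[[-1,0,0,0,-0.05],[-1,0,0,0,-0.1],[-1,0,0,0,-0.15],[-1,0,0,0,-0.2],[-1,0,0,0,-0.25]]]' >/dev/null
python3 -m jog '[[[-1,0,0,0,-0.05],[-1,0,0,0,-0.1],[-1,0,0,0,-0.15],[-1,0,0,0,-0.2],[-1,0,0,0,-0.25]]]' >/dev/null
python3 -m jog '[[[-1,0,0,0,-0.05],[-1,0,0,0,-0.09],[-1,0,0,0,-0.12],[-1,0,0,0,-0.14],[-1,0,0,0,-0.155]]]' >/dev/null
python3 -m jog '[[[-1,0,0,0,-0.01],[-1,0,0,0,-0.015],[-1,0,0,0,-0.016],[-1,0,0,0,-0.016],[-1,0,0,0,-0.016]]]' >/dev/null
python3 -m jog '[[[-1,0,0,0,0],[-1,0,0,0,0],[-1,0,0,0,0],[-1,0,0,0,0],[-1,0,0,0,0]]]'
python3 - <<'E'
from h import *
delta([.5004,.1872,.2024],173.7)
ims={n:robot.read_camera(n)[:,:,::-1] for n in("wrist","side")}
for n in ims: cv2.imwrite(f"pics/{n}7.png",ims[n])
cv2.imwrite("pics/c7.png",np.hstack([cv2.resize(ims["side"][130:260,250:400],(450,390)),cv2.resize(ims["wrist"][130:430,180:460],(350,390))]))
E
```

```text
time: 17.83
tool_pos: [0.5004, 0.1874, 0.2024]
tool_rot: [3.142, -0.0, 1.461]
contact_force: [0.3, -0.4, -5.1]
opening: 0.0108
grip_force: 35.0
time: 21.58
tool_pos: [0.5004, 0.1874, 0.2025]
tool_rot: [3.142, 0.0, 3.032]
contact_force: [0.3, -0.3, -5.0]
opening: 0.0108
grip_force: 35.0
delta mm [-0.1 -0.2  0.1] turn 0.0001 now [0.5004 0.1874 0.2025] [180.     0.   173.71] t 21.58 q [ 0.21  0.36  1.51  0.    1.27 -1.25] q6 -1.25
```

View pics/c7.png

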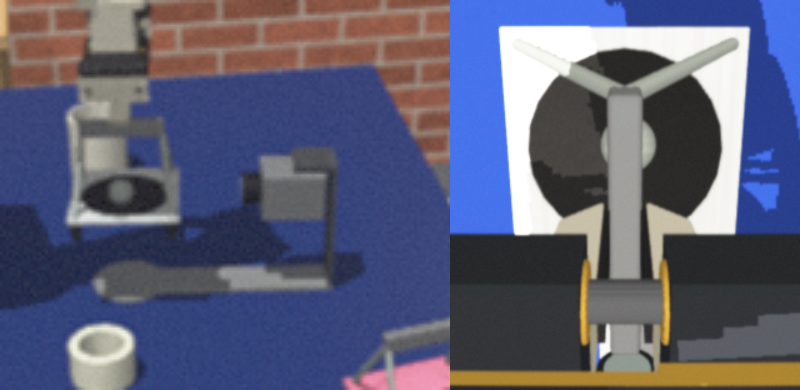

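The tray is level with its bar pointing at the lens, and the ball is in the dish middle (side crop 122,190; wrist crop 628,145). The arm is still and nothing else has moved, so I'm handing in.

```bash
python3 -c "
from cell import robot
print(robot.hand_in())"
```

```text
the job is handed in; nothing more can be done
None
```

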